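# Tighten the film perforator's chuck and hang its guide plate on the pins

### The job

Tighten the perforator's chuck on the punch bit that stands loose in it: turn the dark knurled sleeve clockwise, seen from above, until it will go no further and all three jaws grip the bit. Then pick up the film guide plate, line up both of its end holes with the two brass register pins (either way round) and lower it flat onto the post shoulders, so that the bit stands up through its middle window, and let go. Leave the jar, yellow film core, tape roll and cement bottle where they are.

Things in the scene. Friction and masses are not known exactly. Their poses are not given: they have to be found in the camera images.
- unit: fixed bench film perforator: teal base 110 (x) x 230 (y) x 18 mm high. Origin under the base centre, on the chuck axis; y along the line of the two posts. Posts 16 mm in diameter at y = +-80 mm, shoulders 80 mm high; on each a brass pin 8 mm in diameter, 24 mm tall (top 104 mm up, last 6 mm a cone). Upward chuck at the centre: grey flange 52 mm in diameter, 18 to 30 mm up, then the sleeve
- sleeve (a joint): angle of the chuck sleeve, rad; grows as it turns clockwise seen from above. 0 is fully open; starts between 0.2 and 1.2; the jaws meet the bit at about 2.5 and a solid stop comes at about 2.9, fully tight. Stiff (about 0.12 N m), stays where it is left. Usually takes more than one grasp
- sleeve_top (a point): centre of the sleeve's top face, on the chuck axis, 66 mm above the table. The sleeve is a dark steel knurled ring of 46 mm outer diameter, 34 mm tall (32 to 66 mm above the table), with a red mark on top; grip it across the diameter in any direction. Above it the jaws stand up to 76 mm and the bit to 100 mm
- pin_a (a point): centre of the post shoulder at the foot of the brass pin at unit y = +80 mm, 80 mm above the table; axes as the unit's
- pin_b (a point): the same for the pin at unit y = -80 mm
- jaw0: first of three steel jaws, 6 mm wide, 120 degrees apart, which slide together towards the chuck axis by 1.8 mm per rad of sleeve; 48 to 76 mm above the table. Origin at 48 mm height, on the chuck axis when the sleeve is at 0, and slides with the jaw
- jaw1: second jaw
- jaw2: third jaw
- bit: punch bit, loose, upright in the open chuck up to about 1 mm off centre: steel shank 9 mm in diameter, 36 mm long, then a copper-coloured end 6 mm in diameter, 18 mm long; 54 mm in all, 30 g. Origin at the centre of its foot, 46 mm above the table; z up along it. It need not be touched by the gripper
- plate: film guide plate, loose, flat on the table: aluminium, 50 (x) x 200 (y) x 5 mm, about 180 g. Origin at the centre of its underside. Through holes of 11 mm at y = +-80 mm for the pins, a 26 mm window in the middle for the bit. Two upright orange ears on the long edges, 50 mm long (y, centred), 3 mm thick, up to 25 mm above the underside, 50 mm over their outsides: grip across them (along x)
- hole_a (a point): centre of the plate's hole at plate y = +80 mm, at the underside
- hole_b (a point): centre of the plate's hole at plate y = -80 mm, at the underside
- jar: bystander: glass jar with steel lid, 68 mm diameter, 80 mm high, origin under its centre
- core: bystander: yellow film core, ring of 64 mm diameter, 22 mm high, origin under its centre
- tape: bystander: white tape roll lying flat, 70 mm diameter, 24 mm high, origin under its centre
- cement: bystander: amber bottle of film cement, 38 mm diameter, 130 mm high, between the unit and the plate, origin under its centre

How it is judged:
By the outcome, as a careful person would: the job done as asked, in the order asked, and still so for the second after the job is handed in, with the robot touching nothing.
It also fails if it takes over 69 s, if anything falls off the work surface, if the arm or the gripper's body presses on something with over 40 N, if the wrist force passes 120 N, or if a joint passes its speed limit or range.

### The arm

A 6-joint arm with a two-finger parallel gripper is mounted at the origin on the work surface. World frame = base frame: x ahead of the robot, y to its left, z up, the work surface at z = 0. Lengths are in m, angles in rad, forces in N, time in s.
With the tool pointing down it reaches from about 0.375 to 0.825 m from the base axis. Payload 5.5 kg.
Tool frame: the origin (TCP) lies at the very end of the fingers, on their centre line; the grasp point (between the pads) lies r.grip_point_offset behind it (r.grip_point_offset is the distance from the TCP to the grasp point, in m); z points along the fingers, y is the line along which they close (so a half turn about z gives the same grasp; the last joint's range is limited). The gripper opens to 85 mm and grips with 20 to 120 N. Pads are 22 mm wide; open, the fingers measure 114 mm over their backs; the gripper's body (76 mm by 85 mm) begins 54 mm behind the grasp point. The pads swing forward as they close: fully open they stand 13 mm farther back than shut.
Start: joints at [-1.213, 0.314, -0.047, 1.21, 0, 1.571], TCP at [0.21, -0.562, 0.231] pointing down, gripper open.
Joint ranges: [-2.67, 2.67], [-0.69, 1.73], [-1.03, 1.25], [-2.08, 2.16], [-1.42, 1.45], [-3.14, 3.14]. Speed limits (rad/s): [2.39, 2.39, 3.01, 3.14, 3.14, 3.14].

### API

Orientations are given as a unit quaternion [x, y, z, w].
In Python, from rig import r, read_camera, get_calibration gives the robot as it stands.
- The arm moves only by the shell command python3 -m crank 'ROWS' [OPENING] [FORCE]. ROWS is JSON, a list of rows, each a list of 2 entries, a list of its own where there are three numbers: the shift along the tool's x, y, z in m, then the turn about the tool's z in rad. A call has exactly 8 rows; each row shifts and turns the commanded pose from where the row before left it, along the tool's axes as they then stand; what a row does not reach is not made up. A row lasts 1/12 s, in which the tool goes at most 41.7 mm and 7.16 degrees, less where a joint would pass 70% of its speed; a pose out of reach is approached as far as the arm can. A call is refused whole if a number of a shift passes 0.0417 or a number of a turn 0.125, either way. A call with a gripper value outside its range is refused whole. OPENING is the closure, from -1 (fully open) to 1 (shut), so that 0 is half open, set as the call begins (- or left out, the last holds). The fingers move at their own pace and stop on an object; FORCE is the grip in N (left out, the last holds). Time passes only in rows, so rows that do not move let the fingers close, or fill a call up. It gives the time, the measured TCP pose, the force, the opening and the grip force at its end, in the units of the state.
- r.sense(): the state, without advancing time (a new reading comes with each control period).
- read_camera(name): name is "scene" or "top" or "wrist"; returns the picture (420x560x3 uint8, red, green, blue); there is no depth.
- get_calibration(name): a dict with "fovy" (degrees; the focal length in pixels is half the picture's height over the tangent of half this angle, whatever the lens; pixels are square), "cx", "cy" (the principal point, pixels), "R" (3x3) and "t" (3): a world point X has camera coordinates R X + t. Camera axes: x right, y down, z forward; pixel columns grow to the right and rows downward; lengths in m; the calibration is good to about 2 mm. A picture is of the moment at which its call begins: read the wrist's pose just before it. get_calibration takes no time and is no camera call; for the wrist camera it gives the pose at the moment of the call.
- r.close_job(): hands the job in; it is judged then, once.
The state is a dict: "time_s": time; "joint_positions": joint angles; "qvel": joint speeds; "joint_efforts": joint torques, N m; "ee_pos": TCP position; "ee_rot": TCP orientation; "force": force on the tool from outside, world axes, zero at the start; "torque": the same for the moment, N m; "width": finger opening in m; "grasp_force": force on a finger pad.
Only numpy, scipy, OpenCV 4.12 (cv2) and the standard library are available. Lean on these libraries where they do the work, as an engineer would, in place of code of your own. Each camera call takes 0.05 s, during which the arm holds its last target. There are 200 camera calls.

## Working session

There is one attempt and no reset: what is moved stays moved. The work goes in short steps, Python scripts to look and compute and a shell command to move; the robot and the scene stay as the last step left them, time stands still between calls to the robot, and variables do not carry over. Pictures are saved under pics/ and viewed, at most 12 in all, crops included, and the job is handed in when it is done.

```bash
ls; mkdir -p pics; python3 - <<'E'
from rig import r, read_camera, get_calibration
import cv2, numpy as np
s=r.sense(); print(s, r.grip_point_offset)
a=[]
for n in ("scene","top"):
    c=get_calibration(n); print(n,c)
    im=read_camera(n); cv2.imwrite(f"pics/{n}0.png",im[:,:,::-1])
E
```

```text
pics
{'time_s': 0.0, 'joint_positions': array([-1.21300420e+00,  3.14220574e-01, -4.80561851e-02,  1.21020633e+00,
       -4.02889412e-07,  1.57080109e+00]), 'qvel': array([-0.0001825 , -0.00106345,  0.00025857,  0.00129609,  0.00165546,
        0.00050832]), 'joint_efforts': array([ 9.73179122e-04, -5.39591825e+01,  3.39745760e+01,  1.91043306e-02,
        9.32975740e-05, -5.37526184e-07]), 'ee_pos': array([ 0.20992461, -0.56146988,  0.23044787]), 'ee_rot': array([ 9.84040804e-01,  1.77940960e-01, -1.50274263e-04, -8.29885073e-04]), 'force': array([-0.09991739, -0.76529491,  0.36943043]), 'torque': array([-0.00429406, -0.05279006, -0.03957393]), 'grasp_force': 0.0, 'width': 0.08533435137751999} 0.0187
scene {'fovy': 44.58468466086578, 'cx': 277.11984143043117, 'cy': 215.88133135288416, 'R': array([[-0.564581  ,  0.82536289, -0.00493851],
       [ 0.49256457,  0.33212059, -0.80441038],
       [-0.6622903 , -0.45658735, -0.59405349]]), 't': array([ 0.30392477, -0.20774775,  1.4933161 ])}
top {'fovy': 47.19708553580786, 'cx': 269.69356257638447, 'cy': 206.24309832646838, 'R': array([[-0.0249552 , -0.99965957, -0.007614  ],
       [-0.9842603 ,  0.02590228, -0.17481629],
       [ 0.174954  ,  0.00313158, -0.98457163]]), 't': array([0.02344276, 0.56424313, 1.06125725])}
```

View pics/top0.png

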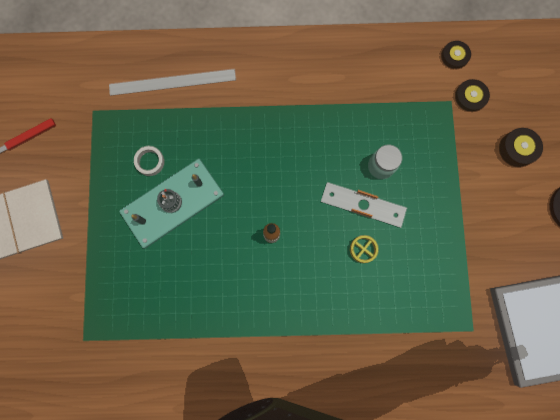

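View pics/scene0.png

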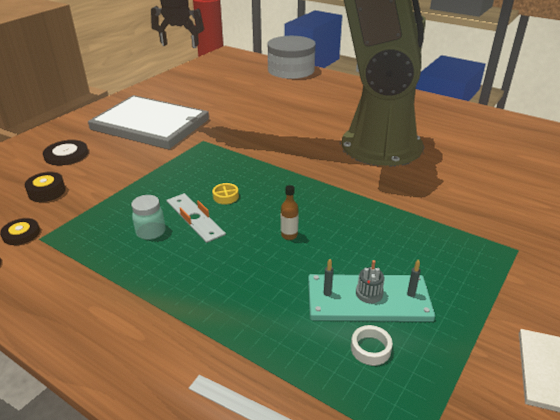

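The top view shows the unit at left (sleeve about (171,201), pins about (139,219) and (197,181)). The plate is at right (window (364,205), holes (332,194) and (396,215)), with the cement bottle at (272,232) between them, the tape at (148,160), the jar at (386,160) and the core at (364,249). The scene view agrees.

```bash
cat > h.py <<'E'
from rig import r, read_camera, get_calibration
import cv2, numpy as np
from scipy.spatial.transform import Rotation as Ro
def f(c): return 210/np.tan(np.radians(c["fovy"]/2))
def ray(c,px,z):
    d=c["R"].T@np.array([(px[0]-c["cx"])/f(c),(px[1]-c["cy"])/f(c),1]); o=-c["R"].T@c["t"]
    return o+d*(z-o[2])/d[2]
def proj(c,X):
    p=c["R"]@np.array(X)+c["t"]; return p[:2]/p[2]*f(c)+[c["cx"],c["cy"]]
def tool(X,Rz=None):
    "world displacement from TCP to X in tool axes; state"
    s=r.sense(); R=Ro.from_quat(s["ee_rot"]); return R.inv().apply(np.array(X)-s["ee_pos"]), s
def yaw():  # world angle of tool y axis
    y=Ro.from_quat(r.sense()["ee_rot"]).apply([0,1,0]); return np.arctan2(y[1],y[0])
E
python3 - <<'E'
from h import *
c=get_calibration("top"); im=cv2.imread("pics/top0.png"); hsv=cv2.cvtColor(im,cv2.COLOR_BGR2HSV)
print(hsv[213,135],hsv[235,150],hsv[195,345],hsv[211,385],hsv[193,368])
m=cv2.inRange(hsv,(70,40,120),(95,200,255)); m[:,:100]=0;m[:,240:]=0
m=cv2.morphologyEx(m,cv2.MORPH_OPEN,np.ones((3,3)))
k=max(cv2.findContours(m,0,2)[0],key=cv2.contourArea); b=cv2.boxPoints(cv2.minAreaRect(cv2.convexHull(k)))
P=np.array([ray(c,p,.018) for p in b]); print("unit",P.mean(0),[np.linalg.norm(P[i]-P[i-1]) for i in range(4)],np.round(P,3).tolist())
e=P[1]-P[0] if np.linalg.norm(P[1]-P[0])>.17 else P[2]-P[1]; print("yaw",np.arctan2(e[1],e[0]))
m=cv2.inRange(hsv,(0,0,140),(180,50,255)); m[:180]=0;m[230:]=0;m[:,:315]=0;m[:,410:]=0
k=max(cv2.findContours(m,0,2)[0],key=cv2.contourArea); b=cv2.boxPoints(cv2.minAreaRect(k))
P=np.array([ray(c,p,.005) for p in b]); print("plate",P.mean(0),[np.linalg.norm(P[i]-P[i-1]) for i in range(4)])
for n,p,z in (("h1",(332,194.5),.005),("h2",(396,215),.005),("win",(364,205),.005),("sl",(171,201),.066),("cem",(272,229),.13),("jar",(389,157),.08),("tape",(148,160),.024),("core",(364,249),.022)): print(n,ray(c,p,z).round(4))
R=Ro.from_quat(r.sense()["ee_rot"]).as_matrix(); print(R.round(3), get_calibration("wrist"))
E
```

```text
[ 79  76 145] [ 80  79 159] [ 36   7 172] [ 36   7 177] [ 19 118 134]
unit [0.58660323 0.24455688 0.018     ] [np.float64(0.10837896286368184), np.float64(0.23075285714493474), np.float64(0.11043750156997209), np.float64(0.22752429511133945)] [[0.568, 0.371, 0.018], [0.696, 0.179, 0.018], [0.603, 0.119, 0.018], [0.479, 0.309, 0.018]]
yaw -0.9809643736029658
plate [ 0.57184983 -0.21647932  0.005     ] [np.float64(0.20033179505678564), np.float64(0.05107453804439423), np.float64(0.20175596883426428), np.float64(0.0505372444175259)]
h1 [ 0.5974 -0.142   0.005 ]
h2 [ 0.5434 -0.2925  0.005 ]
win [ 0.5697 -0.2175  0.005 ]
sl [0.5799 0.2341 0.066 ]
cem [0.5012 0.005  0.13  ]
jar [ 0.6663 -0.2665  0.08  ]
tape [0.6902 0.2996 0.024 ]
core [ 0.4627 -0.208   0.022 ]
[[ 0.937  0.35  -0.001]
 [ 0.35  -0.937  0.001]
 [-0.    -0.001 -1.   ]] {'fovy': 71.83543411024195, 'cx': 279.04966381884145, 'cy': 207.69524145470598, 'R': array([[ 0.35034891, -0.93661861, -0.00110311],
       [-0.90062746, -0.33720905,  0.27415368],
       [-0.25714942, -0.09505596, -0.96168526]]), 't': array([-0.60009633, -0.03593436,  0.37777281])}
```

```bash

python3 -m crank '[[[0.0265,-0.026,0],0],[[0.0265,-0.026,0],0],[[0.0265,-0.026,0],0],[[0.0265,-0.026,0],0],[[0.0265,-0.026,0],0],[[0.0265,-0.026,0],0],[[0.0265,-0.026,0],0],[[0.0265,-0.026,0],0]]' -1
python3 -m crank '[[[0.0265,-0.026,0],0],[[0.0265,-0.026,0],0],[[0.0265,-0.026,0],0],[[0.0265,-0.026,0],0],[[0.0265,-0.026,0],0],[[0.0265,-0.026,0],0],[[0.0265,-0.026,0],0],[[0.0265,-0.026,0],0]]'
python3 -m crank '[[[0.0265,-0.026,0],0],[[0.0265,-0.026,0],0],[[0.0265,-0.026,0],0],[[0.0265,-0.026,0],0],[[0.0265,-0.026,0],0],[[0.0265,-0.026,0],0],[[0.0265,-0.026,0],0],[[0,0,0],0]]'
python3 - <<'E'
from h import *
s=r.sense(); print(s["joint_positions"].round(3),s["ee_pos"],yaw())
c=get_calibration("wrist"); im=read_camera("wrist"); cv2.imwrite("pics/w1.png",im[:,:,::-1])
for X in ((.587,.2446,.066),(.58,.234,.066)): print(proj(c,X))
E
```

```text
time_s: 0.77
ee_pos: [0.336, -0.2911, 0.2311]
ee_rot: [0.984, 0.178, -0.0, -0.0]
force: [0.1, -1.6, -0.1]
width: 0.0855
grasp_force: 0.0
time_s: 1.43
ee_pos: [0.4618, -0.022, 0.2312]
ee_rot: [0.984, 0.178, -0.0, 0.0]
force: [0.5, -0.6, 0.2]
width: 0.0857
grasp_force: 0.0
time_s: 2.1
ee_pos: [0.5734, 0.2171, 0.2299]
ee_rot: [0.983, 0.181, 0.0, -0.001]
force: [-0.4, -0.5, 0.4]
width: 0.0852
grasp_force: 0.0
[ 3.610e-01  3.380e-01 -1.600e-02  1.215e+00  2.000e-03  3.138e+00] [0.5733688  0.21713722 0.22987939] -1.2064783849920315
[258.87459527 170.90963058]
[265.99016775 180.53522217]
```

View pics/w1.png

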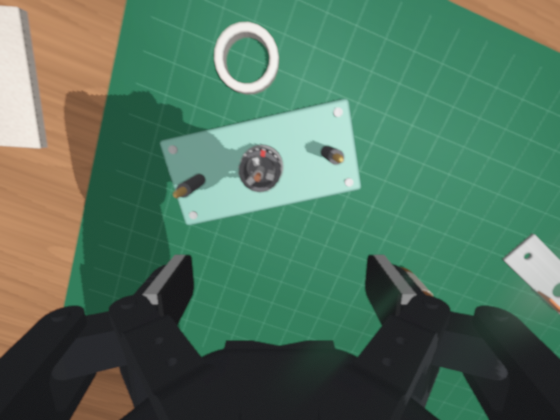

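The wrist view shows the chuck centred near (261,168), the pin tips near (178,193) and (341,158), and the base corners about (162,142), (348,100), (360,188) and (187,224). I'll measure from this image before moving.

```bash
cat >> h.py <<'E'
def unit(c,im):
    hsv=cv2.cvtColor(im,cv2.COLOR_BGR2HSV); m=cv2.inRange(hsv,(70,30,130),(95,130,255))
    m=cv2.morphologyEx(m,cv2.MORPH_OPEN,np.ones((5,5)))
    k=cv2.convexHull(max(cv2.findContours(m,0,2)[0],key=cv2.contourArea))
    q=cv2.approxPolyN(k,4)[0] if hasattr(cv2,"approxPolyN") else cv2.approxPolyDP(k,8,True)[:,0]
    P=np.array([ray(c,p,.018) for p in q]); L=[np.linalg.norm(P[i]-P[i-1]) for i in range(4)]
    i=int(np.argmax(L)); e=P[i]-P[i-1]; e2=P[i-2]-P[i-3]; e=e-e2
    print("unit",P.mean(0).round(4),np.round(L,4),"yaw",np.arctan2(e[1],e[0])%np.pi, q.tolist())
    return P.mean(0)
E
python3 - <<'E'
from h import *
c=get_calibration("wrist"); im=cv2.imread("pics/w1.png"); P=unit(c,im)
print(ray(c,(261,168),.066), tool([*P[:2],.2])[0])
E
```

```text
unit [0.6215 0.2299 0.018 ] [0.31   0.386  0.1077 0.2267] yaw 2.329134907753731 [[487, 176], [183, 227], [160, 143], [297, -14]]
[0.58930361 0.24034595 0.066     ] [0.05176448 0.0029486  0.02986766]
```

```bash
python3 - <<'E'
from h import *
c=get_calibration("wrist")
q=[(162,142),(348,100),(360,188),(187,224)]
P=np.array([ray(c,p,.018) for p in q]); print(P.mean(0),[np.linalg.norm(P[i]-P[i-1]).round(4) for i in range(4)])
for p,z in (((178,193),.104),((341,158),.104)): print(ray(c,p,z))
im=cv2.imread("pics/w1.png"); hsv=cv2.cvtColor(im,cv2.COLOR_BGR2HSV); print(hsv[205,250],hsv[130,300],hsv[240,300],hsv[260,400])
E
python3 -m crank '[[[0,0,0],-0.125],[[0,0,0],-0.125],[[0,0,0],-0.125],[[0,0,0],-0.125],[[0,0,0],-0.125],[[0,0,0],-0.125],[[0,0,0],-0.125],[[0,0,0],-0.125]]'
python3 -m crank '[[[0,0,0],-0.125],[[0,0,0],-0.125],[[0,0,0],-0.125],[[0,0,0],-0.125],[[0,0,0],-0.125],[[0,0,0],-0.125],[[0,0,0],-0.125],[[0,0,0],-0.125]]'
python3 -m crank '[[[0,0,0],-0.125],[[0,0,0],-0.125],[[0,0,0],-0.125],[[0,0,0],-0.125],[[0,0,0],-0.125],[[0,0,0],-0.125],[[0,0,0],-0.125],[[0,0,0],0]]'
python3 - <<'E'
from h import *
s=r.sense(); print(s["joint_positions"].round(3))
print(tool([.588,.2425,.15])[0])
c=get_calibration("wrist"); im=read_camera("wrist"); cv2.imwrite("pics/w2.png",im[:,:,::-1])
E
```

```text
[0.58544092 0.23945417 0.018     ] [np.float64(0.1054), np.float64(0.2236), np.float64(0.1053), np.float64(0.2246)]
[0.54510659 0.3055664  0.104     ]
[0.62982248 0.17464336 0.104     ]
[ 82  57 219] [ 82  52 225] [ 76 130 143] [ 77 133 140]
time_s: 2.82
ee_pos: [0.5709, 0.2102, 0.2311]
ee_rot: [0.777, 0.63, -0.001, -0.0]
force: [-0.9, -0.5, 0.1]
width: 0.0853
grasp_force: 0.0
time_s: 3.48
ee_pos: [0.5709, 0.2102, 0.2311]
ee_rot: [0.38, 0.925, -0.0, -0.0]
force: [0.5, 0.2, 0.8]
width: 0.085
grasp_force: 0.0
time_s: 4.15
ee_pos: [0.571, 0.2103, 0.2312]
ee_rot: [-0.046, 0.999, -0.0, -0.0]
force: [0.3, -0.9, -0.0]
width: 0.0853
grasp_force: 0.0
[ 0.353  0.331 -0.024  1.217 -0.     0.26 ]
[-0.0200121   0.0305533   0.08112734]
```

View pics/w2.png

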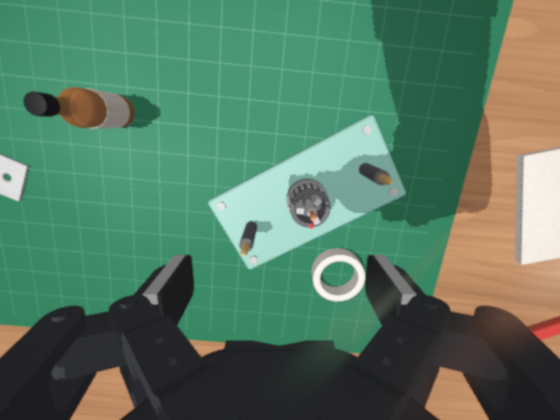

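From the opposite side the sleeve top is at about (310,206), the pin tips at (245,251) and (388,181), and the base corners at (209,203), (373,116), (406,192) and (251,269).

```bash
python3 - <<'E'
from h import *
c=get_calibration("wrist")
q=[(209,203),(373,116),(406,192),(251,269)]
P=np.array([ray(c,p,.018) for p in q]); print(P.mean(0),[np.linalg.norm(P[i]-P[i-1]).round(4) for i in range(4)])
A,B=[ray(c,p,.104) for p in ((388,181),(245,251))]; print(A,B,(A+B)/2,np.linalg.norm(A-B))
print(ray(c,(310,206),.066))
E
```

```text
[0.5865074  0.24635003 0.018     ] [np.float64(0.1056), np.float64(0.2248), np.float64(0.1035), np.float64(0.2244)]
[0.54307621 0.30980755 0.104     ] [0.62632369 0.17978466 0.104     ] [0.58469995 0.2447961  0.104     ] 0.15438942282083531
[0.58394158 0.24467325 0.066     ]
```

```bash

python3 -m crank '[[[-0.0046,0.0076,0.01],-0.1],[[-0.0046,0.0076,0.01],-0.1],[[-0.004,0.0078,0.015],0],[[-0.004,0.0078,0.02],0],[[0,0,0.02],0],[[0,0,0.02],0],[[0,0,0],0],[[0,0,0],0]]' -1
python3 - <<'E'
from h import *
print(r.sense()["joint_positions"].round(3), tool([.586,.2427,.036])[0])
c=get_calibration("wrist"); im=read_camera("wrist"); cv2.imwrite("pics/w3.png",im[:,:,::-1])
E
```

```text
time_s: 4.87
ee_pos: [0.5806, 0.2443, 0.1354]
ee_rot: [-0.144, 0.99, -0.0, -0.001]
force: [-0.1, 0.3, 0.3]
width: 0.0852
grasp_force: 0.0
[ 0.398  0.422 -0.114  1.037 -0.     0.11 ] [-0.00506414 -0.00298962  0.09939834]
```

View pics/w3.png

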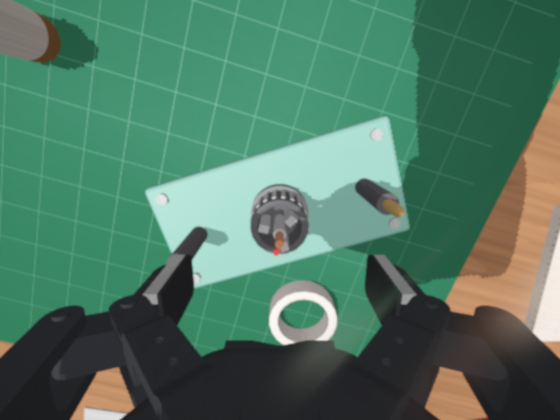

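The sleeve top is centred near (279,226) between the open fingers, with pin A at (402,211) and the red mark at (277,252). I'll descend, grip and turn.

```bash

python3 - <<'E'
from h import *
print(ray(get_calibration("wrist"),(279,226),.066))
E
python3 -m crank '[[[-0.0025,-0.0015,0.014],0],[[-0.0025,-0.0015,0.014],0],[[0,0,0.015],0],[[0,0,0.015],0],[[0,0,0.015],0],[[0,0,0.014],0],[[0,0,0.012],0],[[0,0,0],0]]' -1
python3 -m crank '[[[0,0,0],0],[[0,0,0],0],[[0,0,0],0],[[0,0,0],0],[[0,0,0],0],[[0,0,0],0],[[0,0,0],0],[[0,0,0],0]]' 1 60
python3 - <<'E'
from h import *
s=r.sense();print(s["joint_positions"].round(3), tool([.586,.2427,.036])[0],s["torque"],s["width"],s["grasp_force"])
E
```

```text
[0.58719778 0.24536499 0.066     ]
time_s: 5.58
ee_pos: [0.5868, 0.2432, 0.0362]
ee_rot: [-0.145, 0.989, -0.0, -0.001]
force: [-0.3, 0.2, -0.1]
width: 0.0856
grasp_force: 0.0
time_s: 6.25
ee_pos: [0.5879, 0.2464, 0.0396]
ee_rot: [-0.146, 0.989, 0.003, 0.001]
force: [-4.5, 4.6, 7.3]
width: 0.0445
grasp_force: 60.6
[ 0.395  0.512 -0.212  0.844  0.005  0.102] [ 0.00289703 -0.00303198  0.00359082] [1.25400432 0.81538097 0.05490232] 0.04446012511411652 60.56690163910389
```

```bash

python3 -m crank '[[[0,0.0015,-0.002],0],[[0,0.0015,-0.002],0],[[0,0,0],0.125],[[0,0,0],0.125],[[0,0,0],0.125],[[0,0,0],0.125],[[0,0,0],0.125],[[0,0,0],0.125]]' 1 60
python3 - <<'E'
from h import *
s=r.sense();print(s["joint_positions"].round(3), s["ee_pos"],s["torque"],yaw())
E
python3 -m crank '[[[0,0,0],0.125],[[0,0,0],0.125],[[0,0,0],0.125],[[0,0,0],0.125],[[0,0,0],0.125],[[0,0,0],0.125],[[0,0,0],0],[[0,0,0],0]]' 1 60
python3 - <<'E'
from h import *
s=r.sense();print(s["joint_positions"].round(3), s["ee_pos"],s["torque"],yaw())
c=get_calibration("wrist"); im=read_camera("wrist"); cv2.imwrite("pics/w4.png",im[:,:,::-1])
E
```

```text
time_s: 6.92
ee_pos: [0.5877, 0.2457, 0.0399]
ee_rot: [0.231, 0.973, -0.001, 0.001]
force: [7.9, -1.8, -15.7]
width: 0.0443
grasp_force: 67.6
[ 0.397  0.512 -0.21   0.848 -0.002  0.863] [0.58774925 0.24567352 0.03988869] [ 0.41076815 -1.93678101  0.13262472] 1.1050685909426499
time_s: 7.58
ee_pos: [0.5872, 0.2451, 0.0399]
ee_rot: [0.569, 0.822, -0.001, 0.001]
force: [4.7, -2.0, -15.0]
width: 0.0443
grasp_force: 67.3
[ 0.397  0.512 -0.21   0.849 -0.003  1.608] [0.58723267 0.24506798 0.03986199] [-0.20014424 -1.78099756 -0.15125174] 0.36023331629944794
```

```bash

for i in 1; do python3 -m crank '[[[0,0,0],0.125],[[0,0,0],0.125],[[0,0,0],0.125],[[0,0,0],0.125],[[0,0,0],0],[[0,0,0],0],[[0,0,0],0],[[0,0,0],0]]' 1 60 >/dev/null; done
python3 - <<'E'
from h import *
s=r.sense();print(s["joint_positions"].round(3), s["ee_pos"],s["torque"],s["joint_efforts"].round(2),yaw())
E
python3 -m crank '[[[0,0,0],0.125],[[0,0,0],0.125],[[0,0,0],0],[[0,0,0],0],[[0,0,0],0],[[0,0,0],0],[[0,0,0],0],[[0,0,0],0]]' 1 60
python3 - <<'E'
from h import *
s=r.sense();print(s["joint_positions"].round(3), s["ee_pos"],s["torque"],s["joint_efforts"].round(2),yaw())
c=get_calibration("wrist"); im=read_camera("wrist"); cv2.imwrite("pics/w5.png",im[:,:,::-1])
E
```

```text
[ 0.397  0.512 -0.21   0.85  -0.003  2.103] [0.58668692 0.24498564 0.0398899 ] [-0.60311156 -1.74958793 -0.07070134] [  2.85 -70.31  32.65   2.29   1.72  -0.13] -0.135103896322345
time_s: 8.97
ee_pos: [0.5864, 0.245, 0.0399]
ee_rot: [0.829, 0.559, -0.001, 0.001]
force: [4.6, -2.1, -16.2]
width: 0.0445
grasp_force: 67.2
[ 0.397  0.512 -0.21   0.85  -0.003  2.352] [0.5863744  0.24504772 0.03987626] [-0.82946099 -1.59578342 -0.09242907] [  2.66 -70.56  33.     2.04   1.74  -0.09] -0.38403717846342067
```

```bash
cat > st.py <<'E'
from h import *
s=r.sense();print(s["joint_positions"][5].round(3), s["ee_pos"].round(4),s["torque"].round(3),s["joint_efforts"][5].round(2),yaw().round(3))
E
python3 -m crank '[[[0,0,0],0.1],[[0,0,0],0.1],[[0,0,0],0],[[0,0,0],0],[[0,0,0],0],[[0,0,0],0],[[0,0,0],0],[[0,0,0],0]]' 1 60 >/dev/null; python3 st.py
python3 -m crank '[[[0,0,0],0.08],[[0,0,0],0.08],[[0,0,0],0],[[0,0,0],0],[[0,0,0],0],[[0,0,0],0],[[0,0,0],0],[[0,0,0],0]]' 1 60 >/dev/null; python3 st.py
python3 -m crank '[[[0,0,0],0.08],[[0,0,0],0.08],[[0,0,0],0],[[0,0,0],0],[[0,0,0],0],[[0,0,0],0],[[0,0,0],0],[[0,0,0],0]]' 1 60 >/dev/null; python3 st.py
```

```text
2.551 [0.5862 0.2451 0.0399] [-0.881 -1.436 -0.025] -0.03 -0.583
2.711 [0.5879 0.2475 0.0403] [ 0.893 -1.951  0.027] 0.04 -0.742
2.871 [0.5887 0.2476 0.0406] [ 0.606 -2.558 -0.024] -0.0 -0.902
```

```bash
python3 - <<'E'
from h import *
im=read_camera("wrist")[:,:,::-1]; cv2.imwrite("pics/w6.png",im)
a=[cv2.resize(i[150:350,180:380],(390,390)) for i in (cv2.imread("pics/w4.png"),cv2.imread("pics/w5.png"))]
b=cv2.resize(im[150:350,180:380],(390,390)); cv2.imwrite("pics/v6.png",np.hstack([a[1],b]))
E
```

```text
(no output)
```

View pics/v6.png

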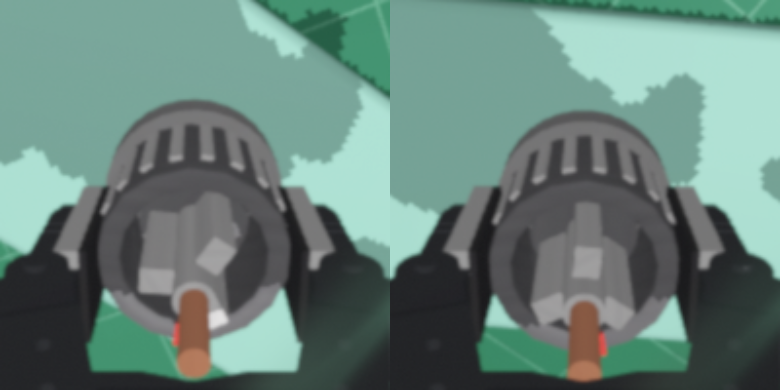

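In the gripper's frame the red mark moved from left of the bit to right of it. The pads therefore slipped during the last 0.3 rad, and the jaws now look closed on the bit. I'll regrip harder to confirm the stop.

```bash

python3 -m crank '[[[0,0,0],0],[[0,0,0],0],[[0,0,0],0],[[0,0,0],0],[[0,0,0],0],[[0,0,0],-0.125],[[0,0,0],-0.125],[[0,0,0],-0.125]]' -1 >/dev/null; python3 st.py
python3 -m crank '[[[0,0,0],-0.125],[[0,0,0],-0.125],[[0,0,0],-0.125],[[0,0,0],-0.125],[[0,0,0],-0.125],[[0,0,0],-0.125],[[0,0,0],-0.125],[[0,0,0],0]]' -1 ; python3 st.py
python3 - <<'E'
from h import *
print(tool([.587,.2453,.040])[0])
im=read_camera("wrist")[:,:,::-1]; cv2.imwrite("pics/w7.png",im)
E
```

```text
2.495 [0.5866 0.2467 0.0418] [-0.046  0.003  0.042] 1.58 -0.526
time_s: 12.4
ee_pos: [0.5866, 0.2467, 0.0417]
ee_rot: [0.575, 0.818, 0.0, 0.0]
force: [0.4, 0.5, 0.5]
width: 0.0854
grasp_force: 0.0
1.623 [0.5866 0.2467 0.0417] [ 0.005 -0.005  0.036] -1.29 0.346
[-1.45232150e-03 -8.00411142e-05  1.70960040e-03]
```

View pics/w7.png

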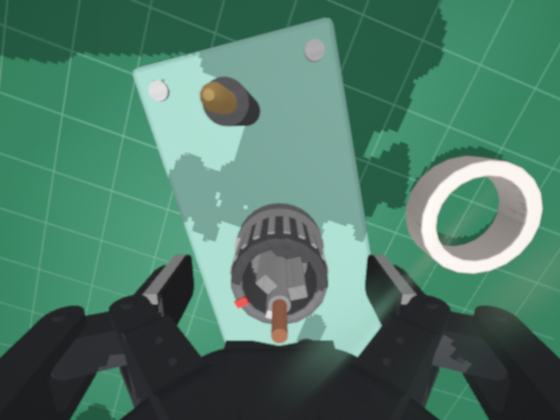

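The open gripper is centred on the sleeve at about (279,275), with the red mark at (241,302). I'll regrip at 110 N and turn in small steps.

```bash

python3 -m crank '[[[-0.001,0,0],0],[[0,0,0],0],[[0,0,0],0],[[0,0,0],0],[[0,0,0],0],[[0,0,0],0],[[0,0,0],0],[[0,0,0],0]]' 1 110 ; python3 st.py
python3 -c "
from h import *;cv2.imwrite('pics/w8.png',read_camera('wrist')[:,:,::-1])"
for i in 1 2 3 4; do python3 -m crank '[[[0,0,0],0.05],[[0,0,0],0.05],[[0,0,0],0],[[0,0,0],0],[[0,0,0],0],[[0,0,0],0],[[0,0,0],0],[[0,0,0],0]]' 1 110 >/dev/null; python3 st.py; done
python3 - <<'E'
from h import *
cv2.imwrite('pics/w9.png',read_camera('wrist')[:,:,::-1])
for n in (7,8,9):
    im=cv2.imread(f"pics/w{n}.png"); hsv=cv2.cvtColor(im,cv2.COLOR_BGR2HSV)
    m=(cv2.inRange(hsv,(0,170,120),(6,255,255))|cv2.inRange(hsv,(174,170,120),(180,255,255)))
    m[:200]=0;m[370:]=0;m[:,:180]=0;m[:,380:]=0; ys,xs=np.nonzero(m); print(n,len(xs),xs.mean() if len(xs) else 0,ys.mean() if len(xs) else 0)
E
```

```text
time_s: 13.12
ee_pos: [0.587, 0.2456, 0.0421]
ee_rot: [0.577, 0.817, 0.0, 0.0]
force: [-1.6, -0.8, 6.6]
width: 0.0426
grasp_force: 111.3
1.626 [0.587  0.2456 0.0421] [-0.219  0.403  0.047] 0.04 0.341
1.725 [0.5874 0.2436 0.0422] [-1.673  0.224  0.206] 0.28 0.241
1.821 [0.5874 0.2417 0.0422] [-2.955  0.192  2.295] 2.32 0.144
1.924 [0.5871 0.2392 0.0422] [-4.288  0.523  1.103] 1.15 0.04
2.022 [0.5863 0.2373 0.0421] [-5.517  1.118  2.023] 2.03 -0.059
7 0 0 0
8 1 234.0 299.0
9 0 0 0
```

```bash

python3 -m crank '[[[0,0,0],0],[[0,0,0],0],[[0,0,0],0],[[0,0,0],0],[[0,0,0],0],[[0,0,0],0],[[0,0,0],-0.1],[[0,0,0],-0.1]]' -1 >/dev/null
python3 -m crank '[[[0,0,0],-0.1],[[0,0,0],-0.1],[[0,0,0],0],[[0,0,0],0],[[0,0,0],0],[[0,0,0],0],[[0,0,0],0],[[0,0,0],0]]' -1 ; python3 st.py
python3 - <<'E'
from h import *
c=get_calibration("wrist"); im=read_camera("wrist")[:,:,::-1]; cv2.imwrite('pics/w10.png',im)
cv2.imwrite("pics/v10.png",np.hstack([cv2.resize(i[180:360,180:380],(400,360)) for i in (cv2.imread("pics/w7.png"),im)]))
E
```

```text
time_s: 17.22
ee_pos: [0.5869, 0.2457, 0.0413]
ee_rot: [0.577, 0.817, 0.0, -0.0]
force: [-0.7, 0.1, 0.9]
width: 0.0853
grasp_force: 0.0
1.626 [0.5869 0.2457 0.0413] [0.029 0.03  0.001] 0.01 0.341
```

View pics/v10.png

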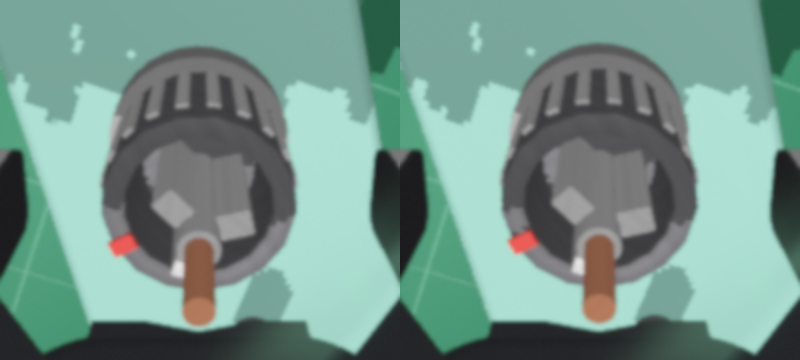

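The sleeve mark hasn't moved after more than 2 N·m of turning torque, and the three jaws close on the bit, so the chuck is at its stop. Next is the plate.

```bash

python3 -m crank '[[[0,0,-0.015],0],[[0,0,-0.02],0],[[0,0,-0.025],0],[[0,0,-0.025],0],[[0,0,-0.025],0],[[0,0,-0.025],0],[[0,0,-0.025],0],[[0,0,0],0]]' -1 >/dev/null
python3 -m crank '[[[-0.034,-0.0149,0],0],[[-0.034,-0.0149,0],0],[[-0.034,-0.0149,0],0],[[-0.034,-0.0149,0],0],[[-0.034,-0.0149,0],0],[[-0.034,-0.0149,0],0],[[-0.034,-0.0149,0],0],[[-0.034,-0.0149,0],0]]' >/dev/null
python3 -m crank '[[[-0.034,-0.0149,0],0],[[-0.034,-0.0149,0],0],[[-0.034,-0.0149,0],0],[[-0.034,-0.0149,0],0],[[-0.034,-0.0149,0],0],[[-0.034,-0.0149,0],0],[[0,0,0],0.1],[[0,0,0],0.1]]' >/dev/null
python3 -m crank '[[[0,0,0],0.1],[[0,0,0],0.1],[[0,0,0],0.1],[[0,0,0],0.1],[[0,0,0],0.086],[[0,0,0],0],[[0,0,0],0],[[0,0,0],0]]'
python3 st.py
python3 - <<'E'
from h import *
c=get_calibration("wrist"); im=read_camera("wrist")[:,:,::-1].copy(); cv2.imwrite('pics/w11.png',im)
hsv=cv2.cvtColor(im,cv2.COLOR_BGR2HSV)
P=proj(c,(.57,-.217,.005)).astype(int); print("pred centre",P,proj(c,(.5974,-.142,.005)),proj(c,(.5434,-.2925,.005)))
m=cv2.inRange(hsv,(0,0,140),(180,40,255)); 
for k in cv2.findContours(m,cv2.RETR_CCOMP,2)[0]:
    if cv2.contourArea(k)>60: 
        (a,b),wh,an=cv2.minAreaRect(k); print(round(a),round(b),np.round(wh),cv2.contourArea(k),ray(c,(a,b),.005).round(4))
m=cv2.inRange(hsv,(3,120,90),(18,255,255))
for k in cv2.findContours(m,0,2)[0]:
    if cv2.contourArea(k)>60: print("or",cv2.minAreaRect(k))
E
```

```text
time_s: 19.93
ee_pos: [0.5499, -0.2727, 0.201]
ee_rot: [0.817, 0.576, -0.0, -0.0]
force: [-0.7, -0.2, 0.5]
width: 0.0856
grasp_force: 0.0
1.452 [ 0.5499 -0.2727  0.201 ] [-0.001  0.079  0.021] 0.0 -0.342
pred centre [279 133] [279.75122733  55.49200309] [279.31077361 202.11414939]
398 150 [67. 66.] 3464.0 [ 0.6925 -0.2793  0.005 ]
280 124 [184.  47.] 7813.5 [ 0.575  -0.2077  0.005 ]
280 131 [24. 23.] 462.0 [ 0.5715 -0.2148  0.005 ]
280 54 [11. 11.] 90.0 [ 0.5986 -0.1409  0.005 ]
or ((457.43304443359375, 410.198486328125), (63.61701965332031, 27.50950050354004), 15.780752182006836)
or ((95.14968872070312, 397.3326721191406), (41.85719680786133, 63.652122497558594), 65.77225494384766)
or ((258.5, 334.0), (22.0, 69.0), 90.0)
or ((362.03741455078125, 340.92999267578125), (20.167797088623047, 51.18760299682617), 57.875)
or ((296.298828125, 329.084716796875), (25.61176300048828, 6.499955177307129), 67.16634368896484)
or ((306.94342041015625, 331.687744140625), (33.90270233154297, 12.5789794921875), 47.72631072998047)
or ((29.5, 291.5), (129.0, 59.0), 90.0)
or ((37.319366455078125, 231.9565887451172), (204.9390106201172, 36.88815689086914), 59.45940017700195)
or ((302.0841064453125, 131.97457885742188), (3.3875820636749268, 46.03779602050781), 1.5911403894424438)
or ((257.5, 131.0), (46.0, 3.0), 90.0)
or ((487.5, 178.5), (357.0, 143.0), 90.0)
```

View pics/w11.png

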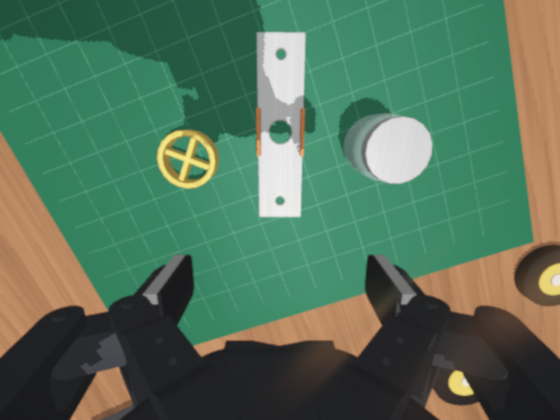

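The plate is aligned with the tool: holes at (280,54) and (280,201), window at (280,131). The jar (398,150) and core (187,159) are clear of the fingers' path.

```bash

python3 - <<'E'
from h import *
c=get_calibration("wrist")
A,B,W=[ray(c,p,.005) for p in ((280.5,54),(279.5,201),(280,131.5))]; print(A,B,W,np.linalg.norm(A-B),(A+B)/2)
d=A-B; print(np.arctan2(d[1],d[0])); print(tool([*((A+B)/2)[:2],.003])[0])
E
```

```text
[ 0.59873147 -0.14095026  0.005     ] [ 0.54412288 -0.29130673  0.005     ] [ 0.57180292 -0.21518386  0.005     ] 0.15996614332249373 [ 0.57142717 -0.2161285   0.005     ]
1.2224159049497514
[0.06051391 0.0013637  0.19809762]
```

```bash

python3 -m crank '[[[0.02,0.001,0.01],0.005],[[0.02,0,0.02],0],[[0.0205,0,0.025],0],[[0,0,0.03],0],[[0,0,0.03],0],[[0,0,0.03],0],[[0,0,0.02],0],[[0,0,0],0]]' -0.5 >/dev/null
python3 -m crank '[[[0,0,0.012],0],[[0,0,0.010],0],[[0,0,0.007],0],[[0,0,0.004],0],[[0,0,0],0],[[0,0,0],0],[[0,0,0],0],[[0,0,0],0]]' -0.5
python3 -m crank '[[[0,0,0],0],[[0,0,0],0],[[0,0,0],0],[[0,0,0],0],[[0,0,0],0],[[0,0,0],0],[[0,0,0],0],[[0,0,0],0]]' 1 50
python3 st.py
```

```text
time_s: 21.32
ee_pos: [0.5721, -0.2164, 0.004]
ee_rot: [0.819, 0.574, 0.0, 0.0]
force: [0.3, -0.2, 0.2]
width: 0.0639
grasp_force: 0.0
time_s: 21.98
ee_pos: [0.5721, -0.2164, 0.0041]
ee_rot: [0.819, 0.574, 0.0, 0.0]
force: [-1.2, 0.2, 4.6]
width: 0.0489
grasp_force: 53.9
1.558 [ 0.5721 -0.2164  0.0041] [0.085 0.272 0.003] 0.01 -0.349
```

```bash

python3 -m crank '[[[0,0,-0.01],0],[[0,0,-0.02],0],[[0,0,-0.03],0],[[0,0,-0.03],0],[[0,0,-0.03],0],[[0,0,-0.03],0],[[0,0,-0.03],0],[[0,0,-0.02],0]]' 1 80
python3 -m crank '[[[0,0,0],0],[[0,0,0],0],[[0,0,0],0],[[0,0,0],0],[[0,0,0],0],[[0,0,0],0],[[0,0,0],0],[[0,0,0],0]]' >/dev/null
cat > hole.py <<'E'
from h import *
import sys
s=r.sense(); c=get_calibration("wrist"); im=read_camera("wrist")[:,:,::-1].copy(); cv2.imwrite(f'pics/{sys.argv[1]}.png',im)
R=Ro.from_quat(s["ee_rot"]); zt=s["ee_pos"][2]-.004+.005
print(s["ee_pos"].round(4),s["width"],"yawx",yaw()+np.pi/2)
for x in (.08,0,-.08): print("pred",proj(c,s["ee_pos"]+R.apply([x,0,.004-.005])).round(1))
hsv=cv2.cvtColor(im,cv2.COLOR_BGR2HSV); m=cv2.inRange(hsv,(0,0,110),(180,45,255))
K,H=cv2.findContours(m,cv2.RETR_CCOMP,2)
for k,h in zip(K,H[0]):
    if cv2.contourArea(k)>80:
        (a,b),wh,an=cv2.minAreaRect(k); print("hole" if h[3]>=0 else "blob",round(a,1),round(b,1),np.round(wh),round(an),R.inv().apply(ray(c,(a,b),zt)-s["ee_pos"]).round(4))
E
python3 hole.py w12
```

```text
time_s: 22.65
ee_pos: [0.5719, -0.2163, 0.2066]
ee_rot: [0.819, 0.574, 0.001, 0.001]
force: [0.0, -0.2, -2.8]
width: 0.0482
grasp_force: 85.2
[ 0.5713 -0.2161  0.2027] 0.04835356181416653 yawx 1.2217887304530968
pred [278.6  99.1]
pred [278.6 259. ]
pred [278.7 379. ]
blob 515.2 413.4 [11. 12.] 6 [-0.1071  0.1499 -0.0011]
blob 545.0 318.5 [ 9. 12.] 90 [-0.0369  0.1511 -0.0011]
blob 344.3 265.9 [43. 12.] 74 [-0.0041  0.0352 -0.001 ]
blob 213.7 265.9 [12. 43.] 16 [-0.0041 -0.0349 -0.001 ]
blob 385.1 210.3 [69. 63.] 27 [ 0.027  0.054 -0.001]
hole 361.1 201.7 [ 8. 35.] 25 [ 0.0316  0.0415 -0.001 ]
blob 278.5 197.0 [296. 113.] 90 [ 0.034  -0.0001 -0.001 ]
hole 279.0 254.0 [48. 42.] 0 [ 0.0029  0.0002 -0.001 ]
hole 278.8 97.7 [25. 24.] 45 [ 0.0806  0.0001 -0.001 ]
blob 128.0 10.0 [20. 52.] 90 [ 0.1154 -0.0638 -0.0009]
```

```bash

python3 -m crank '[[[0.0377,-0.0159,0],0],[[0.0377,-0.0159,0],0],[[0.0377,-0.0159,0],0],[[0.0377,-0.0159,0],0],[[0.0377,-0.0159,0],0],[[0.0377,-0.0159,0],0],[[0.0377,-0.0159,0],0],[[0.0377,-0.0159,0],0]]' >/dev/null
python3 -m crank '[[[0.0377,-0.0159,0],0],[[0,0,0],0],[[0,0,0],0],[[0,0,0],0],[[0,0,0],0],[[0,0,0],0],[[0,0,0],0],[[0,0,0],0]]'
python3 - <<'E'
from h import *
s=r.sense(); c=get_calibration("wrist"); im=read_camera("wrist")[:,:,::-1].copy(); cv2.imwrite('pics/w13.png',im)
pp=[(.5437,.3128),(.6303,.1782)]
for p in pp: print("pred",proj(c,(*p,.104)),proj(c,(*p,.080)))
hsv=cv2.cvtColor(im,cv2.COLOR_BGR2HSV)
m=cv2.inRange(hsv,(8,90,60),(28,255,255))
for k in cv2.findContours(m,0,2)[0]:
    if cv2.contourArea(k)>25: print(cv2.contourArea(k),cv2.boundingRect(k),cv2.minAreaRect(k))
crop=[]
for p in pp:
    u=proj(c,(*p,.09)).astype(int); y0=max(0,u[1]-50);x0=max(0,u[0]-50); print(x0,y0)
    crop.append(cv2.resize(im[y0:y0+100,x0:x0+100],(400,400),interpolation=cv2.INTER_NEAREST))
cv2.imwrite('pics/v13.png',np.hstack(crop))
E
```

```text
time_s: 24.7
ee_pos: [0.5533, 0.1505, 0.2034]
ee_rot: [0.82, 0.573, 0.0, 0.0]
force: [0.2, -0.6, -2.5]
width: 0.0483
grasp_force: 85.2
pred [189.26755996   9.32506497] [198.14583488  20.77425819]
pred [355.72987266 145.54784553] [348.90006531 143.71380593]
845.5 (105, 374, 51, 46) ((132.08233642578125, 402.57061767578125), (21.042255401611328, 60.198204040527344), 40.60129928588867)
143.0 (110, 338, 16, 20) ((117.50000762939453, 347.5000305175781), (8.485280990600586, 22.62741470336914), 45.0)
1093.0 (223, 214, 16, 109) ((231.0337371826172, 267.9986267089844), (107.99237060546875, 13.13785457611084), 87.67847442626953)
1107.5 (320, 213, 16, 109) ((326.95758056640625, 267.0390930175781), (13.25426959991455, 107.99171447753906), 2.337306022644043)
72.5 (346, 140, 12, 10) ((351.29412841796875, 144.3235321044922), (11.884244918823242, 8.246211051940918), 14.03624439239502)
12268.5 (0, 137, 105, 228) ((8.877525329589844, 253.43597412109375), (207.96377563476562, 107.51351165771484), 58.570438385009766)
161.0 (187, 9, 16, 19) ((194.0800018310547, 17.93999481201172), (21.600000381469727, 9.399999618530273), 53.13010025024414)
13300.5 (498, 0, 62, 385) ((552.580322265625, 188.6855926513672), (388.73114013671875, 58.448944091796875), 82.16301727294922)
144 0
301 94
```

View pics/v13.png

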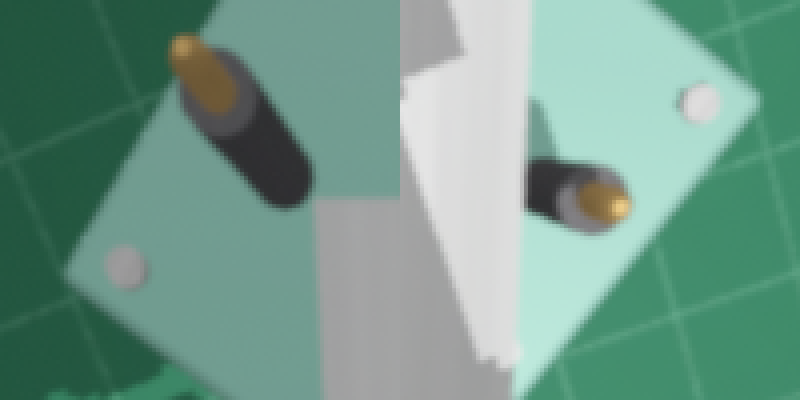

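In the left crop pin A's tip is at pixel (189.8,11.5) and its shoulder at (198.5,23.3). In the right crop pin B's tip is at (355.7,145.5) and its shoulder at (349.5,144), both close to the predictions.

```bash

python3 - <<'E'
from h import *
c=get_calibration("wrist")
for z,a,b in ((.103,(189.8,11.5),(355.7,145.5)),(.08,(198.5,23.3),(349.5,144))):
    A,B=ray(c,a,z),ray(c,b,z); d=A-B; print(A,B,(A+B)/2,np.linalg.norm(d),np.arctan2(d[1],d[0]))
E
```

```text
[0.54327416 0.31200903 0.103     ] [0.63047892 0.17830767 0.103     ] [0.58687654 0.24515835 0.103     ] 0.15962682157028685 2.148741374267378
[0.5431575  0.31126245 0.08      ] [0.63070485 0.17798935 0.08      ] [0.58693118 0.2446259  0.08      ] 0.15945613030395012 2.1520081993019997
```

```bash

python3 -m crank '[[[0.02,0,0],0],[[0.03,0,0],0],[[0.03,0,0],0],[[0.02,0,0],0],[[0,0,0],-0.116],[[0,0,0],-0.116],[[0,0,0],-0.116],[[0,0,0],-0.116]]' >/dev/null
python3 -m crank '[[[0,0,0],-0.116],[[0,0,0],-0.116],[[0,0,0],-0.116],[[0,0,0],-0.116],[[0,0,0.02],0],[[0,0,0.02],0],[[0,0,0.02],0],[[0,0,0],0]]' >/dev/null
python3 -m crank '[[[0,0,0],0],[[0,0,0],0],[[0,0,0],0],[[0,0,0],0],[[0,0,0],0],[[0,0,0],0],[[0,0,0],0],[[0,0,0],0]]' >/dev/null
python3 hole.py w14; python3 -c "
from h import *
print(tool([.5873,.2445,.125])[0], 2.150-yaw()-np.pi/2)"
```

```text
[0.5874 0.2456 0.1435] 0.04849519380779478 yawx 2.1498228625399145
pred [280.5  99.6]
pred [280.3 259.4]
pred [280.1 379.3]
blob 42.9 412.9 [13. 11.] 73 [-0.1066 -0.1503 -0.001 ]
blob 513.3 412.8 [14. 12.] 11 [-0.1066  0.1479 -0.0009]
blob 438.5 411.5 [21. 14.] 45 [-0.1055  0.1003 -0.001 ]
blob 534.2 302.5 [ 25. 105.] 40 [-0.0264  0.1417 -0.001 ]
blob 344.4 266.1 [44. 12.] 74 [-0.0039  0.0344 -0.001 ]
blob 213.7 265.9 [12. 43.] 16 [-0.0038 -0.0357 -0.001 ]
blob 401.5 208.0 [76. 77.] 45 [ 0.0285  0.0613 -0.001 ]
hole 399.0 207.5 [44. 45.] 0 [ 0.0287  0.06   -0.001 ]
blob 278.5 197.0 [296. 113.] 90 [ 0.0342 -0.0009 -0.001 ]
hole 279.2 253.9 [43. 47.] 63 [ 0.0032 -0.0006 -0.001 ]
hole 279.0 98.0 [24. 24.] 45 [ 0.0807 -0.0007 -0.001 ]
[-0.00091623 -0.00058701  0.01840906] 0.00017713746008518605
```

```bash

python3 -m crank '[[[-0.0009,-0.0005,0.009],0],[[0,0,0.01],0],[[0,0,0.008],0],[[0,0,0],0],[[0,0,0],0],[[0,0,0],0],[[0,0,0],0],[[0,0,0],0]]' >/dev/null
python3 - <<'E'
from h import *
s=r.sense(); c=get_calibration("wrist"); im=read_camera("wrist")[:,:,::-1].copy(); cv2.imwrite('pics/w15.png',im)
R=Ro.from_quat(s["ee_rot"]); print(s["ee_pos"],yaw()+np.pi/2)
hsv=cv2.cvtColor(im,cv2.COLOR_BGR2HSV)
for nm,(x0,y0,x1,y1),lo,hi in (("brass",(262,75,298,120),(8,90,40),(30,255,255)),("copper",(250,225,310,285),(3,80,40),(20,255,255))):
    m=cv2.inRange(hsv[y0:y1,x0:x1],lo,hi); ys,xs=np.nonzero(m)
    if len(xs): p=(xs.mean()+x0,ys.mean()+y0); print(nm,len(xs),p,xs.min()+x0,xs.max()+x0,ys.min()+y0,ys.max()+y0)
for X in ((.5434,.3119),(.6307,.178)): print("tip",proj(c,(*X,.104)),proj(c,(*X,.098)))
print("bit",proj(c,(.587,.245,.1)))
E
python3 hole.py w16 | grep -E "hole (27|28)"
```

```text
[0.58774057 0.24466035 0.11678136] 2.149812594709254
brass 187 (np.float64(278.6898395721925), np.float64(101.19786096256685)) 272 285 93 109
copper 140 (np.float64(279.29285714285714), np.float64(242.1142857142857)) 274 285 235 249
tip [279.64783232 100.82226245] [279.6139199  101.73565244]
tip [279.16727597 360.66675668] [279.15518796 353.69992212]
bit [279.33772185 244.91400022]
hole 278.5 254.0 [45. 45.] 45 [ 0.0031 -0.0009 -0.001 ]
hole 279.0 98.0 [24. 24.] 45 [ 0.0807 -0.0007 -0.001 ]
```

Through the front hole the brass tip is at (278.7,101.2), as predicted, and the hole centre lies on it laterally. I'll lower the plate.

```bash

python3 -m crank '[[[0,0,0.003],0],[[0,0,0.003],0],[[0,0,0.003],0],[[0,0,0.003],0],[[0,0,0.003],0],[[0,0,0],0],[[0,0,0],0],[[0,0,0],0]]'; python3 st.py
python3 -m crank '[[[0,0,0.003],0],[[0,0,0.003],0],[[0,0,0.003],0],[[0,0,0.003],0],[[0,0,0.003],0],[[0,0,0],0],[[0,0,0],0],[[0,0,0],0]]'; python3 st.py
```

```text
time_s: 28.23
ee_pos: [0.5874, 0.2445, 0.1013]
ee_rot: [0.476, 0.88, 0.0, 0.0]
force: [0.3, 0.0, -2.6]
width: 0.0481
grasp_force: 85.2
1.386 [0.5874 0.2445 0.1013] [-0.025 -0.044 -0.001] -0.0 0.579
time_s: 28.9
ee_pos: [0.5874, 0.2445, 0.0863]
ee_rot: [0.476, 0.88, 0.0, 0.0]
force: [-0.1, 0.1, -2.5]
width: 0.0483
grasp_force: 85.2
1.386 [0.5874 0.2445 0.0863] [-0.03   0.039  0.01 ] -0.0 0.579
```

No contact so far and both pins are entering the holes. I'll seat the plate, release and rise.

```bash

python3 -m crank '[[[0,0,0.001],0],[[0,0,0.001],0],[[0,0,0.0007],0],[[0,0,0],0],[[0,0,0],0],[[0,0,0],0],[[0,0,0],0],[[0,0,0],0]]'; python3 st.py
python3 -m crank '[[[0,0,0],0],[[0,0,0],0],[[0,0,0],0],[[0,0,0],0],[[0,0,0],0],[[0,0,0],0],[[0,0,0],0],[[0,0,0],0]]' -0.5
python3 -m crank '[[[0,0,-0.01],0],[[0,0,-0.015],0],[[0,0,-0.02],0],[[0,0,-0.02],0],[[0,0,-0.02],0],[[0,0,-0.02],0],[[0,0,-0.02],0],[[0,0,0],0]]'
python3 - <<'E'
from h import *
c=get_calibration("wrist"); im=read_camera("wrist")[:,:,::-1].copy(); cv2.imwrite('pics/w17.png',im)
t=get_calibration("top"); it=read_camera("top")[:,:,::-1].copy(); cv2.imwrite('pics/top1.png',it)
s=get_calibration("scene"); isc=read_camera("scene")[:,:,::-1].copy(); cv2.imwrite('pics/scene1.png',isc)
a=cv2.resize(im[:,140:420],(400,600)); b=cv2.resize(isc[240:340,295:445],(400,267)); d=cv2.resize(it[150:260,110:240],(400,333))
cv2.imwrite('pics/final.png',np.hstack([a,np.vstack([b,d])]))
E
```

```text
time_s: 29.57
ee_pos: [0.5875, 0.2446, 0.0842]
ee_rot: [0.476, 0.88, 0.0, 0.0]
force: [-1.9, -1.4, 4.5]
width: 0.0481
grasp_force: 86.0
1.386 [0.5875 0.2446 0.0842] [-0.233  0.5    0.018] 0.0 0.579
time_s: 30.23
ee_pos: [0.5874, 0.2445, 0.0836]
ee_rot: [0.476, 0.88, 0.0, 0.0]
force: [-0.4, 0.5, -0.1]
width: 0.0639
grasp_force: 0.0
time_s: 30.9
ee_pos: [0.5896, 0.2455, 0.2142]
ee_rot: [0.476, 0.88, 0.003, 0.002]
force: [0.3, 0.7, 1.2]
width: 0.0637
grasp_force: 0.0
```

View pics/final.png

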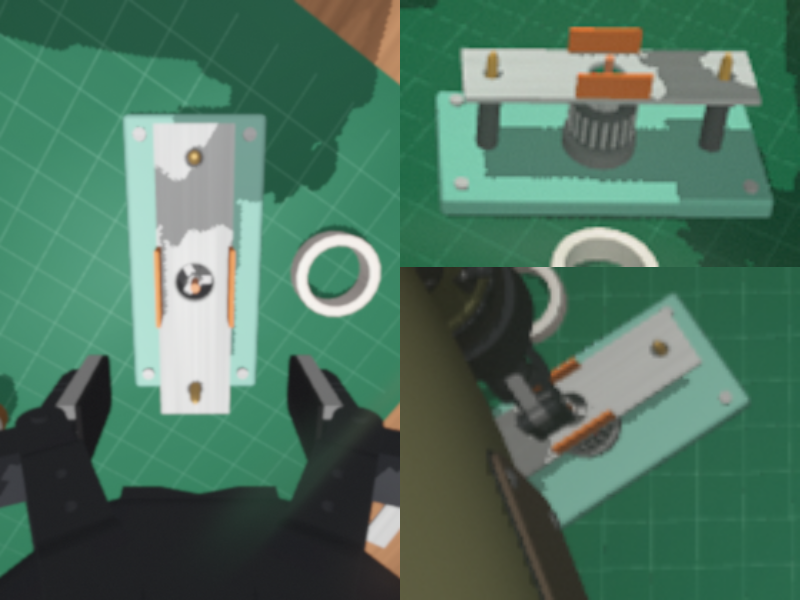

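Both brass pins stand up through the end holes, the plate lies flat on the shoulders, and the bit stands in the window. The robot is clear.

```bash
python3 -c "
from rig import r
print(r.close_job())"
```

```text
the job is handed in; nothing more can be done
None
```

The chuck is tightened to its stop on the bit, the film guide plate is seated flat on both register pins with the bit through its window, no bystander was touched on purpose, and the job was handed in at about 31 s.

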